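# Set out the candy counter

## Robot

A 6-joint arm with a two-finger parallel gripper is mounted at the origin on the work surface. World frame = base frame: x ahead of the robot, y to its left, z up, the work surface at z = 0. Lengths are in m, angles in rad, forces in N, time in s.
With the tool pointing down it reaches from about 0.4 to 0.825 m from the base axis. Payload 7 kg.
Tool frame: the origin (TCP) lies midway between the tips of the shut fingers; the grasp point (between the pads) lies 19 mm behind it; x points along the fingers, y is the direction in which the jaws open and shut, and the axes are right-handed (so a half turn about x gives the same grasp; the last joint's range is limited). The gripper opens to 85 mm and grips with 20 to 120 N. Pads are 22 mm wide; open, the fingers measure 114 mm over their backs; the gripper's body (76 mm by 85 mm) begins 54 mm behind the grasp point. The pads swing forward as they close: fully open they stand 13 mm farther back than shut.
Start: joints at [-0.834, 0.359, 0.012, 0, -1.224, -0.288], TCP at [0.293, -0.608, 0.231] pointing down, gripper open.
Joint ranges: [-3.07, 3.07], [-1.43, 2.12], [-1.02, 1.25], [-3.03, 1.67], [-3.05, -0], [-3.03, 3.03]. Speed limits (rad/s): [2.39, 2.39, 3.01, 3.14, 3.14, 3.14].

## Interface

Orientations are given as [roll, pitch, yaw] about the fixed x, y, z axes, in that order (R = Rz(yaw) Ry(pitch) Rx(roll)).
In Python, from station import sensors, optics, workorder gives the robot as it stands.
- The arm moves only by the tool apply_moves, never from a script. Its argument "moves" is text: rows parted by semicolons, each of 7 numbers parted by spaces: the opening, from -1 (shut) to 1 (fully open), so that 0 is half open, then the shift along the tool's x, y, z in mm, then the turn, a rotation vector about the tool's x, y, z in rad. In form: gripper tx ty tz wx wy wz; .... A call has 1 to 10 rows; each row is the pose to reach, as a shift and turn from the pose commanded when the call began, along the tool's axes at that moment; what a row does not reach only later rows make up. A row lasts 1/12 s, in which the tool goes at most 41.7 mm and 7.16 degrees, less where a joint would pass 70% of its speed; a pose out of reach is approached as far as the arm can. A call with a gripper value outside its range is refused whole. The fingers move at their own pace and stop on an object; "force" is the grip in N (left out, the last holds). Time passes only in rows, so rows that repeat a pose let the fingers close. It gives the time, the measured TCP pose, the force and the opening at its end, in the units of the state.
- sensors.get_state(): the state, without advancing time (a new reading comes with each control period).
- optics.snapshot(name): name is "scene" or "top" or "wrist"; returns a dict with "frame" (384x512x3 uint8, red, green, blue), "fov_y" (degrees; the focal length in pixels is half the picture's height over the tangent of half this angle, whatever the lens; pixels are square), "cx", "cy" (the principal point, pixels), "k1" (the pictures are not rectified: a ray, as slopes to the right and down, at radius r is drawn at 1 + k1 r^2 times it, then the intrinsics apply), "eye" and "rotation" of the camera in the world; the wrist camera has in their place "hand_eye" (4x4, takes a point from camera to tool coordinates, whose origin is the TCP and whose axes are the tool frame's). Camera axes: x right, y down, z forward; pixel columns grow to the right and rows downward; lengths in m; the calibration is good to about 2 mm. A picture is of the moment at which its call begins: read the wrist's pose just before it. There is no depth.
- workorder.finish_job(): hands the job in, once; it reports no verdict.
Trained networks look in a picture, given as the dict that the camera call returned (one of the last four; its "shot" number tells which), for a name from the list of things; names that differ only in an ending like _2 or _b are one class to them, and where a whole thing is asked for, a point or a joint stands for the part that bears it (a point fixed in the world has none). Each returns a list of dicts, best first, with "conf" (0 to 1); they miss things now and then, are a little off and sometimes report something else, mostly with a low value. They report only what shows in the picture. A call takes as long as a camera call. They do not tell look-alikes from the thing itself.
- optics.boxes_of(thing, picture): "at" ([row, column] in pixels, amid what is visible of it).
- optics.spot_point(thing, picture): "at" ([row, column] in pixels: a listed point, or the origin of a listed thing).
The state is a dict: "time_s": time; "qpos": joint angles; "joint_velocities": joint speeds; "effort": joint torques, N m; "tool_pos": TCP position; "eef_rot": TCP orientation; "contact_force": force on the tool from outside, world axes, zero at the start; "wrist_torque": the same for the moment, N m; "gripper_width": finger opening in m.
Only numpy, scipy, OpenCV 4.12 (cv2) and the standard library are available. Lean on these libraries where they do the work, as an engineer would, in place of code of your own. Each camera call takes 0.05 s, during which the arm holds its last target.

## Task

Set out the candy counter: put each jar of rock candy on the display stand whose ticket shows the same design as its lid, upright and flat on the floor of the round recess. They are glass, so keep them upright and set them down gently, without dropping them. Grape has no stand today: leave that jar and the scraper where they are.

Things in the scene. Friction and masses are not known exactly. Their poses are not given: they have to be found in the camera images.
- jar_strawberry_center (a point): Loose sealed glass jar of red candies, with a white lid whose round label on top shows a red jacket ring around a red heart-shaped strawberry on white. Round, 56 mm in diameter, 80 mm tall in all (the lid, 55 mm across, is the top 14 mm), about 0.2 kg. The point lies at its centre, 40 mm above its underside; z points up through the lid; it stands upright on the table at the start.
- jar_lemon_center (a point): Loose sealed glass jar of yellow candies, with a white lid whose round label on top shows a yellow ring around a yellow citrus wheel. Round, 56 mm in diameter, 80 mm tall in all (the lid, 55 mm across, is the top 14 mm), about 0.2 kg. The point lies at its centre, 40 mm above its underside; z points up through the lid; it stands upright on the table at the start.
- jar_kiwi_center (a point): Loose sealed glass jar of green candies, with a white lid whose round label on top shows a green ring around a light green kiwi slice with dark seeds. Round, 56 mm in diameter, 80 mm tall in all (the lid, 55 mm across, is the top 14 mm), about 0.2 kg. The point lies at its centre, 40 mm above its underside; z points up through the lid; it stands upright on the table at the start.
- jar_blueberry_center (a point): Loose sealed glass jar of blue candies, with a white lid whose round label on top shows a blue ring around three blue berries. Round, 56 mm in diameter, 80 mm tall in all (the lid, 55 mm across, is the top 14 mm), about 0.2 kg. The point lies at its centre, 40 mm above its underside; z points up through the lid; it stands upright on the table at the start.
- jar_grape_center (a point): Loose sealed glass jar of purple candies, with a white lid whose round label on top shows a purple ring around a bunch of small purple grapes. Round, 56 mm in diameter, 80 mm tall in all (the lid, 55 mm across, is the top 14 mm), about 0.2 kg. The point lies at its centre, 40 mm above its underside; z points up through the lid; it stands upright on the table at the start. There is no stand for it.
- stand_strawberry_seat (a point): Fixed wooden display stand whose ticket shows the strawberry design (red jacket ring around a red heart-shaped strawberry on white). Block 96 x 96 mm, 26 mm high, with a round recess 72 mm in diameter and 6 mm deep in its top; the point is the centre of the recess floor, 20 mm above the table. The stand's x axis points to the customers' side, where a ramp slopes down from the block's top edge to the table (reaching 97 mm from the seat) and carries the ticket; z is up.
- stand_lemon_seat (a point): Fixed wooden display stand whose ticket shows the lemon design (yellow ring around a yellow citrus wheel). Block 96 x 96 mm, 26 mm high, with a round recess 72 mm in diameter and 6 mm deep in its top; the point is the centre of the recess floor, 20 mm above the table. The stand's x axis points to the customers' side, where a ramp slopes down from the block's top edge to the table (reaching 97 mm from the seat) and carries the ticket; z is up.
- stand_kiwi_seat (a point): Fixed wooden display stand whose ticket shows the kiwi design (green ring around a light green kiwi slice with dark seeds). Block 96 x 96 mm, 26 mm high, with a round recess 72 mm in diameter and 6 mm deep in its top; the point is the centre of the recess floor, 20 mm above the table. The stand's x axis points to the customers' side, where a ramp slopes down from the block's top edge to the table (reaching 97 mm from the seat) and carries the ticket; z is up.
- stand_blueberry_seat (a point): Fixed wooden display stand whose ticket shows the blueberry design (blue ring around three blue berries). Block 96 x 96 mm, 26 mm high, with a round recess 72 mm in diameter and 6 mm deep in its top; the point is the centre of the recess floor, 20 mm above the table. The stand's x axis points to the customers' side, where a ramp slopes down from the block's top edge to the table (reaching 97 mm from the seat) and carries the ticket; z is up.
- scraper: Bystander: loose bench scraper lying flat, black handle and steel blade, 230 mm long, 75 mm wide, 18 mm high. Origin near its middle at the underside, x along it towards the blade.
Mind the look-alikes: they are no part of the job. Leave any turquoise look-alike of the part that bears stand_blueberry_seat alone.

How it is judged:
By the outcome, as a careful person would: the job done as asked, in the order asked, and still so for the second after the job is handed in, with the robot touching nothing.
It also fails if it takes over 99 s, if anything falls off the work surface, if the arm or the gripper's body presses on something with over 40 N, if the wrist force passes 120 N, or if a joint passes its speed limit or range.

## Working session

There is one attempt and no reset: what is moved stays moved. The work goes in short steps, Python scripts to look and compute and a tool call to move; the robot and the scene stay as the last step left them, time stands still between calls to the robot, and variables do not carry over. Pictures are saved under pics/ and viewed, and the job is handed in when it is done.

Besides the shell and the picture viewer there is one more tool, called after ">>>" as name(argument=value, ...), one argument or row to a line, values as JSON. apply_moves: Moves the arm, as the interface text tells. Its arguments: {"type":"object","properties":{"moves":{"type":"string"},"force":{"type":"number"}},"required":["moves"]}

```bash
ls; mkdir -p pics
cat > h.py <<'E'
import numpy as np, cv2
from station import sensors, optics, workorder
def save(p,n): cv2.imwrite('pics/'+n+'.png',cv2.cvtColor(p['frame'],cv2.COLOR_RGB2BGR))
E
python3 - <<'E'
from h import *
s=sensors.get_state(); print({k:np.round(v,4) for k,v in s.items()})
for n in ['scene','top','wrist']:
    p=optics.snapshot(n); save(p,n+'0'); print(n,{k:v for k,v in p.items() if k!='frame'})
print(sensors.get_state()['time_s'])
E
```

```text
pics
{'time_s': np.float64(0.0), 'qpos': array([-8.3390e-01,  3.5940e-01,  1.1100e-02, -3.0000e-04, -1.2241e+00,
       -2.8810e-01]), 'joint_velocities': array([-0.0002, -0.    ,  0.001 ,  0.0006, -0.002 , -0.0004]), 'effort': array([ 6.00000e-04, -5.83326e+01,  2.93420e+01,  6.93660e+00,
       -5.90000e-03,  0.00000e+00]), 'tool_pos': array([ 0.2926, -0.6077,  0.2304]), 'eef_rot': array([1.66  , 1.5691, 2.1086]), 'contact_force': array([ 0.3506,  0.0577, -0.2719]), 'wrist_torque': array([ 0.0031, -0.0072, -0.0138]), 'gripper_width': np.float64(0.0856)}
scene {'fov_y': 54.98816051567101, 'cx': 257.04174489424037, 'cy': 198.17856912332553, 'k1': -0.09017285342322025, 'eye': array([1.24097426, 0.79114821, 0.70403014]), 'rotation': array([-2.14087511, -0.00519369,  2.43169466]), 'shot': 1}
top {'fov_y': 46.34682093587999, 'cx': 251.1609132840579, 'cy': 187.29964128778127, 'k1': 0.017591065051769744, 'eye': array([0.34519837, 0.07412873, 1.26625808]), 'rotation': array([-2.94725500e+00,  7.09651114e-04, -1.56967659e+00]), 'shot': 2}
wrist {'fov_y': 67.54449707104466, 'cx': 257.9532292414992, 'cy': 189.74315650487725, 'k1': -0.005170015382731773, 'hand_eye': array([[ 8.17788230e-05, -2.62655501e-01,  9.64889673e-01,
        -1.41440255e-01],
       [ 9.99999865e-01,  5.16131955e-04,  5.57432488e-05,
         3.52073649e-05],
       [-5.12651664e-04,  9.64889538e-01,  2.62655508e-01,
        -6.65142517e-02],
       [ 0.00000000e+00,  0.00000000e+00,  0.00000000e+00,
         1.00000000e+00]]), 'shot': 3}
0.15
```

View pics/scene0.png

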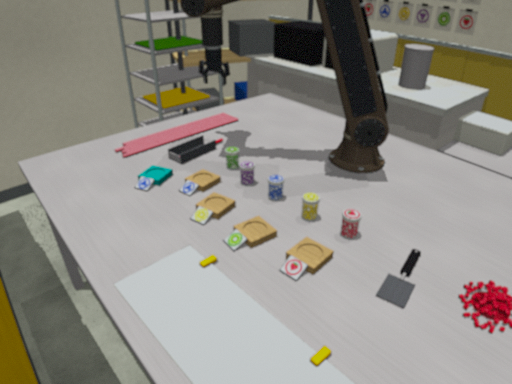

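View pics/top0.png

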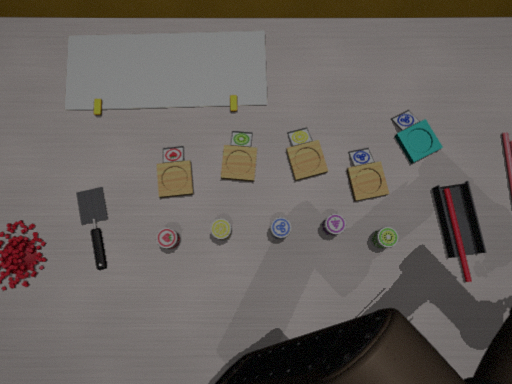

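View pics/wrist0.png

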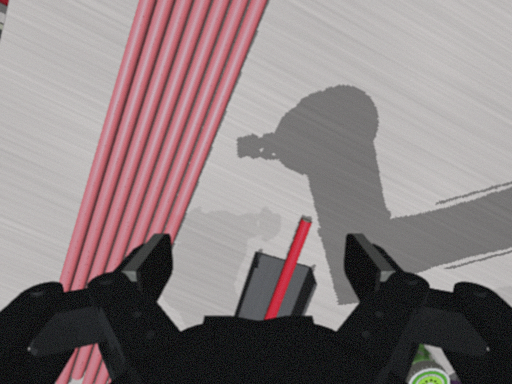

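```bash
cat >> h.py <<'E'
from scipy.spatial.transform import Rotation as R
def rot(e): return R.from_euler('xyz',e).as_matrix()
def cam(p,s=None):
    if 'eye' in p: return np.array(p['eye']),rot(p['rotation'])
    H=np.array(p['hand_eye']); T=np.eye(4); T[:3,:3]=rot(s['eef_rot']); T[:3,3]=s['tool_pos']; M=T@H
    return M[:3,3],M[:3,:3]
def foc(p): return p['frame'].shape[0]/2/np.tan(np.radians(p['fov_y'])/2)
def ray(p,at,s=None):
    f=foc(p); K=np.array([[f,0,p['cx']],[0,f,p['cy']],[0,0,1.]])
    u=cv2.undistortPoints(np.array([[[at[1],at[0]]]],float),K,np.array([p['k1'],0,0,0.]))[0,0]
    e,M=cam(p,s); return e,M@np.array([u[0],u[1],1])
def onz(p,at,z,s=None):
    e,d=ray(p,at,s); return e+d*(z-e[2])/d[2]
def proj(p,X,s=None):
    e,M=cam(p,s); f=foc(p); c=M.T@(np.array(X)-e); u=c[:2]/c[2]; u=u*(1+p['k1']*(u@u)); return np.array([u[1]*f+p['cy'],u[0]*f+p['cx']])
N=['jar_strawberry_center','jar_lemon_center','jar_kiwi_center','jar_blueberry_center','jar_grape_center','stand_strawberry_seat','stand_lemon_seat','stand_kiwi_seat','stand_blueberry_seat']
E
python3 - <<'E'
from h import *
for c in ['top','scene']:
    p=optics.snapshot(c)
    for n in N:
        z=.04 if 'jar' in n else .02
        for d in optics.spot_point(n,p)[:3]:
            print(c,n,np.round(d['at'],1),round(d['conf'],2),np.round(onz(p,d['at'],z)[:2],4))
p=optics.snapshot('top'); f=p['frame']
cv2.imwrite('pics/crop1.png',cv2.resize(cv2.cvtColor(f[100:260,140:450],cv2.COLOR_RGB2BGR),None,fx=2.5,fy=2.5,interpolation=cv2.INTER_CUBIC))
E
```

```text
top jar_strawberry_center [236.8 169.3] 0.68 [0.4488 0.2982]
top jar_lemon_center [230.4 218.9] 0.66 [0.4664 0.1633]
top jar_kiwi_center [235.5 384.3] 0.96 [ 0.4531 -0.2875]
top jar_blueberry_center [229.5 281. ] 0.81 [ 0.469  -0.0065]
top jar_blueberry_center [232.1  97.6] 0.33 [0.4616 0.4939]
top jar_grape_center [222.6 334.2] 0.73 [ 0.4881 -0.1525]
top stand_strawberry_seat [176.3 173.2] 0.9 [0.6222 0.2971]
top stand_lemon_seat [158.5 308. ] 0.86 [ 0.6748 -0.0876]
top stand_kiwi_seat [160.5 240.4] 0.75 [0.6687 0.1062]
top stand_blueberry_seat [181.3 368.6] 0.85 [ 0.6082 -0.2577]
top stand_blueberry_seat [139.5 419.9] 0.76 [ 0.7315 -0.4112]
scene jar_strawberry_center [225.1 349.4] 0.9 [0.4485 0.3019]
scene jar_lemon_center [206.7 311. ] 0.81 [0.4634 0.159 ]
scene jar_kiwi_center [157.4 234.5] 0.62 [ 0.434  -0.2821]
scene jar_blueberry_center [185.5 275.3] 0.66 [ 0.4601 -0.0135]
scene stand_strawberry_seat [249.2 308.8] 0.91 [0.6055 0.2825]
scene stand_lemon_seat [200.  210.4] 0.58 [ 0.6718 -0.1097]
scene stand_lemon_seat [273.  404.8] 0.26 [0.4831 0.5168]
scene stand_lemon_seat [171.2 247.9] 0.24 [ 0.4435 -0.1858]
scene stand_kiwi_seat [227.4 254.8] 0.77 [0.656  0.1054]
scene stand_blueberry_seat [175.7 202.5] 0.83 [ 0.598  -0.2696]
scene stand_blueberry_seat [175.  155.2] 0.66 [ 0.7335 -0.3922]
```

View pics/crop1.png

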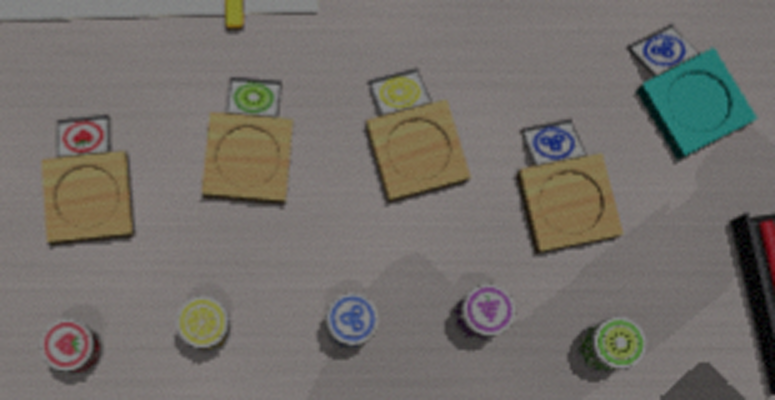

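Run:
```python
from h import *
s=sensors.get_state(); print(np.round(rot(s['eef_rot']),3))
p=optics.snapshot('top'); f=p['frame']
# predicted outline check: fit lid circle z=.08 by saturation+brightness edges
g=cv2.cvtColor(cv2.resize(f,None,fx=4,fy=4,interpolation=cv2.INTER_CUBIC),cv2.COLOR_RGB2GRAY)
g=cv2.GaussianBlur(g,(0,0),2)
gx=cv2.Sobel(g,cv2.CV_32F,1,0);gy=cv2.Sobel(g,cv2.CV_32F,0,1)
from scipy.optimize import minimize
from scipy.ndimage import map_coordinates
th=np.linspace(0,2*np.pi,90,endpoint=False)
def score(xy,z,r,sgn):
    P=np.array([proj(p,[xy[0]+r*np.cos(t),xy[1]+r*np.sin(t),z]) for t in th])*4+1.5
    c=P.mean(0); n=P-c; n/=np.linalg.norm(n,axis=1)[:,None]
    a=map_coordinates(gx,P.T,order=1)*n[:,1]+map_coordinates(gy,P.T,order=1)*n[:,0]
    return (sgn*np.clip(a*sgn,-40,150)).mean()*sgn if sgn else np.abs(a).mean()
G={'strawberry':(.449,.298),'lemon':(.466,.163),'kiwi':(.453,-.2875),'blueberry':(.469,-.0065),'grape':(.488,-.1525)}
for n,q in G.items():
    best=max(((score((q[0]+dx,q[1]+dy),.08,.0275,-1),dx,dy) for dx in np.arange(-.014,.015,.002) for dy in np.arange(-.014,.015,.002)))
    print('lid',n,round(best[0],1),np.round([q[0]+best[1],q[1]+best[2]],4))
G={'strawberry':(.622,.297),'lemon':(.675,-.0876),'kiwi':(.669,.106),'blueberry':(.608,-.2577)}
for n,q in G.items():
    best=max(((score((q[0]+dx,q[1]+dy),.026,.036,0),dx,dy) for dx in np.arange(-.014,.015,.002) for dy in np.arange(-.014,.015,.002)))
    print('recess',n,round(best[0],1),np.round([q[0]+best[1],q[1]+best[2]],4))
```

```text
[[ 0.    -0.434  0.901]
 [-0.     0.901  0.434]
 [-1.    -0.     0.   ]]
lid strawberry 31.2 [0.445 0.298]
lid lemon 39.1 [0.468 0.157]
lid kiwi 36.1 [ 0.447  -0.2835]
lid blueberry 29.2 [ 0.471  -0.0025]
lid grape 30.1 [ 0.482  -0.1485]
recess strawberry 18.5 [0.618 0.295]
recess lemon 18.8 [ 0.673  -0.0856]
recess kiwi 16.9 [0.659 0.11 ]
recess blueberry 23.8 [ 0.612  -0.2557]
```

>>> apply_moves(
  moves="1 10 25 31 0.1 0 0; 1 10 50 62 0.2 0 0; 1 10 75 93 0.3 0 0; 1 10 100 124 0.4 0 0; 1 20 125 155 0.449 0 0; 1 20 150 186 0.449 0 0; 1 30 175 217 0.449 0 0; 1 40 200 248 0.449 0 0; 1 40 225 279 0.449 0 0; 1 40 225 279 0.449 0 0",
)

```text
time_s: 2.08
tool_pos: [0.4488, -0.2797, 0.1912]
eef_rot: [0.662, 1.57, 0.667]
contact_force: [-0.5, -1.2, 0.2]
gripper_width: 0.0856
```

```bash
cat >> h.py <<'E'
def look(name,z,names):
    s=sensors.get_state(); p=optics.snapshot('wrist'); save(p,name)
    M=rot(s['eef_rot']); print('tcp',np.round(s['tool_pos'],4),'R',np.round(M,3).tolist(),'q',np.round(s['qpos'],2),'F',np.round(s['contact_force'],1),s['gripper_width'],s['time_s'])
    for n in names:
        for d in optics.spot_point(n,p)[:2]:
            print(n,np.round(d['at'],0),round(d['conf'],2),np.round(onz(p,d['at'],.04 if 'jar' in n else .02,s)[:2],4))
    return s,p
E
python3 - <<'E'
from h import *
look('w1',0,N)
E
```

```text
tcp [ 0.4488 -0.2797  0.1912] R [[0.001, -0.004, 1.0], [0.001, 1.0, 0.004], [-1.0, 0.001, 0.001]] q [-0.19  0.15 -0.37 -0.   -1.05 -1.38] F [-0.5 -1.2  0.2] 0.08556045005816376 2.0833
jar_grape_center [209. 378.] 0.56 [ 0.4833 -0.1505]
stand_blueberry_seat [299. 278.] 0.94 [ 0.6103 -0.2542]
```

View pics/w1.png

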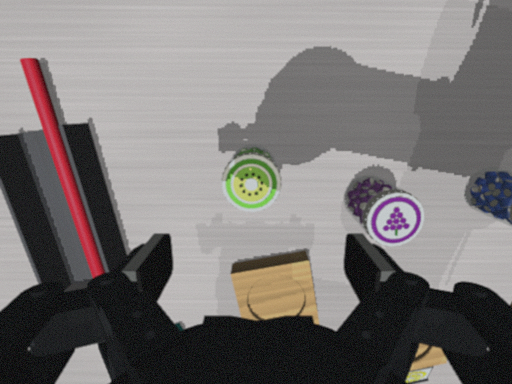

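```bash
cat >> h.py <<'E'
from scipy.ndimage import map_coordinates
def fitc(p,q,z,r,s,sgn,w=.015,st=.0015):
    g=cv2.GaussianBlur(cv2.cvtColor(p['frame'],cv2.COLOR_RGB2GRAY),(0,0),1.2)
    gx=cv2.Sobel(g,cv2.CV_32F,1,0);gy=cv2.Sobel(g,cv2.CV_32F,0,1)
    th=np.linspace(0,2*np.pi,72,endpoint=False); best=(-1e9,)
    for dx in np.arange(-w,w+1e-6,st):
        for dy in np.arange(-w,w+1e-6,st):
            P=np.array([proj(p,[q[0]+dx+r*np.cos(t),q[1]+dy+r*np.sin(t),z],s) for t in th])
            n=P-P.mean(0); n/=np.linalg.norm(n,axis=1)[:,None]
            ok=(P[:,0]>0)&(P[:,0]<383)&(P[:,1]>0)&(P[:,1]<511)
            a=map_coordinates(gx,P.T,order=1)*n[:,1]+map_coordinates(gy,P.T,order=1)*n[:,0]
            a=np.clip(a*sgn,-60,150) if sgn else np.minimum(abs(a),100)
            v=a[ok].mean()
            if v>best[0]: best=(v,q[0]+dx,q[1]+dy)
    return np.round(best,4)
E
python3 - <<'E'
from h import *
s,p=look('w1b',0,[])
print(onz(p,[185,251],.08,s))
print(fitc(p,(.447,-.2835),.08,.0275,s,-1))
print(fitc(p,(.484,-.15),.08,.0275,s,-1))
print(fitc(p,(.612,-.255),.026,.036,s,0))
E
```

```text
tcp [ 0.4461 -0.2852  0.1913] R [[-0.0, 0.002, 1.0], [0.0, 1.0, -0.002], [-1.0, 0.0, -0.0]] q [-0.2   0.15 -0.37 -0.   -1.05 -1.37] F [ 0.3  0.4 -0.5] 0.08505104400963484 2.5833
[ 0.44393688 -0.29151559  0.08      ]
[47.1198  0.4455 -0.285 ]
[79.8963  0.481  -0.15  ]
[49.6076  0.597  -0.258 ]
```

>>> apply_moves(
  moves="1 40 0 0 0 0 0; 1 80 0 0 0 0 0; 1 120 0 0 0 0 0; 1 145 0 0 0 0 0; 1 160 0 0 0 0 0; 1 169 0 0 0 0 0; 1 169 0 0 0 0 0; 1 169 0 0 0 0 0",
  force=35,
)

```text
time_s: 3.3
tool_pos: [0.4468, -0.2847, 0.0226]
eef_rot: [-2.331, 1.571, -2.332]
contact_force: [0.0, -0.6, -0.7]
gripper_width: 0.0855
```

>>> apply_moves(
  moves="-1 0 0 0 0 0 0; -1 0 0 0 0 0 0; -1 0 0 0 0 0 0; -1 0 0 0 0 0 0; -1 0 0 0 0 0 0; -1 0 0 0 0 0 0; -1 0 0 0 0 0 0; -1 0 0 0 0 0 0",
)

```text
time_s: 3.97
tool_pos: [0.4476, -0.2847, 0.0239]
eef_rot: [-0.323, 1.568, -0.322]
contact_force: [-0.9, 0.1, 4.5]
gripper_width: 0.0558
```

>>> apply_moves(
  moves="-1 -5 0 0 0 0 0; -1 -25 0 0 0 0 0; -1 -55 0 0 0 0 0; -1 -90 0 0 0 0 0; -1 -120 5 5 0 0 0; -1 -130 25 15 0 0 0; -1 -130 55 30 0 0 0; -1 -130 90 48 0 0 0; -1 -130 125 66 0 0 0; -1 -130 160 85 0 0 0",
)

```text
time_s: 4.8
tool_pos: [0.5317, -0.1228, 0.1534]
eef_rot: [0.38, 1.57, 0.379]
contact_force: [1.5, 0.4, -1.8]
gripper_width: 0.0556
```

>>> apply_moves(
  moves="-1 0 33 18 0 0 0; -1 0 66 36 0 0 0; -1 0 99 54 0 0 0; -1 0 132 72 0 0 0; -1 0 162 90 0 0 0; -1 0 190 106 0 0 0; -1 0 212 118 0 0 0; -1 0 226 125 0 0 0; -1 0 232 128 0 0 0; -1 0 232 128 0 0 0",
)

```text
time_s: 5.63
tool_pos: [0.6597, 0.1086, 0.1522]
eef_rot: [3.097, 1.57, 3.098]
contact_force: [-0.0, 0.2, -1.6]
gripper_width: 0.0557
```

Run:
```python
from h import *
s,p=look('w2',0,['stand_kiwi_seat'])
t=optics.snapshot('top');save(t,'t2')
sc=optics.snapshot('scene'); save(sc,'s2')
cv2.imwrite('pics/s2c.png',cv2.resize(cv2.cvtColor(sc['frame'][100:300,130:400],cv2.COLOR_RGB2BGR),None,fx=2.5,fy=2.5,interpolation=cv2.INTER_CUBIC))
print(sensors.get_state()['tool_pos'])
```

```text
tcp [0.6597 0.1086 0.1522] R [[-0.0, -0.001, 1.0], [0.0, 1.0, 0.001], [-1.0, 0.0, -0.0]] q [ 0.45  0.4  -0.11 -0.   -1.06 -2.02] F [-0.   0.2 -1.6] 0.05569163417237954 5.6333
stand_kiwi_seat [182. 255.] 0.68 [0.6601 0.1056]
[0.65906734 0.10634148 0.15259793]
```

View pics/w2.png

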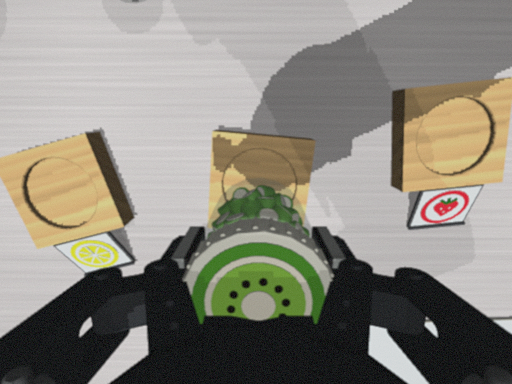

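View pics/s2c.png

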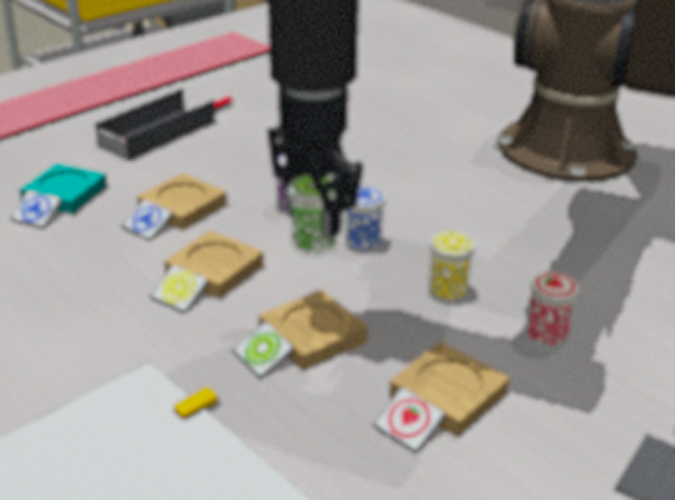

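Run:
```python
from h import *
s,p=look('w2b',0,['stand_kiwi_seat','stand_lemon_seat','stand_strawberry_seat'])
for n,q in [('lemon',(.673,-.0856)),('straw',(.62,.295)),('kiwi',(.662,.108))]:
    print(n,fitc(p,q,.026,.036,s,0),fitc(p,q,.026,.036,s,0,w=.006,st=.002))
f=p['frame'].copy()
for q,c in [((.662,.107),(255,0,0)),((.673,-.0856),(255,0,0)),((.62,.297),(255,0,0))]:
    P=np.array([proj(p,[q[0]+.036*np.cos(t),q[1]+.036*np.sin(t),.026],s)[::-1] for t in np.linspace(0,6.28,60)])
    cv2.polylines(f,[np.round(P*16).astype(np.int32)],True,c,1,cv2.LINE_AA,4)
save({'frame':cv2.resize(f[50:280],None,fx=1.5,fy=1.5)},'w2o')
```

```text
tcp [0.6591 0.1063 0.1526] R [[-0.0, 0.001, 1.0], [0.0, 1.0, -0.001], [-1.0, 0.0, -0.0]] q [ 0.45  0.4  -0.11 -0.   -1.06 -2.02] F [ 0.3 -0.2 -1.4] 0.05520220061250055 5.8333
stand_kiwi_seat [185. 259.] 0.62 [0.6624 0.1075]
stand_lemon_seat [194.  63.] 0.8 [ 0.6709 -0.0877]
stand_strawberry_seat [135. 454.] 0.85 [0.614 0.291]
lemon [62.1096  0.6715 -0.0856] [60.8511  0.671  -0.0856]
straw [73.0269  0.617   0.2905] [71.8822  0.616   0.291 ]
kiwi [39.8186  0.6605  0.111 ] [38.4635  0.66    0.108 ]
```

View pics/w2o.png

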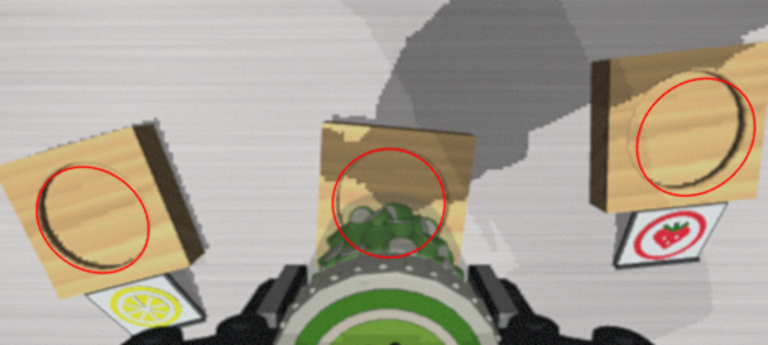

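>>> apply_moves(
  moves="-1 25 2 2 0 0 0; -1 55 2 2 0 0 0; -1 80 2 2 0 0 0; -1 95 2 2 0 0 0; -1 102 2 2 0 0 0; -1 105 2 2 0 0 0; -1 107 2 2 0 0 0; -1 108 2 2 0 0 0; -1 109 2 2 0 0 0; -1 109 2 2 0 0 0",
)

```text
time_s: 6.87
tool_pos: [0.6622, 0.1098, 0.0443]
eef_rot: [0.42, 1.569, 0.419]
contact_force: [0.7, 0.6, -2.7]
gripper_width: 0.0552
```

>>> apply_moves(
  moves="-1 0.5 0 0 0 0 0; -1 1 0 0 0 0 0; -1 1 0 0 0 0 0",
)

```text
time_s: 7.12
tool_pos: [0.6622, 0.1098, 0.0439]
eef_rot: [0.23, 1.569, 0.23]
contact_force: [-2.8, 0.6, 6.6]
gripper_width: 0.0554
```

>>> apply_moves(
  moves="0.4 0 0 0 0 0 0; 0.6 0 0 0 0 0 0; 0.8 0 0 0 0 0 0; 1 0 0 0 0 0 0; 1 0 0 0 0 0 0; 1 0 0 0 0 0 0; 1 -30 0 0 0 0 0; 1 -70 0 0 0 0 0; 1 -110 0 0 0 0 0; 1 -145 0 0 0 0 0",
)

```text
time_s: 7.95
tool_pos: [0.6619, 0.1095, 0.1898]
eef_rot: [-0.149, 1.57, -0.149]
contact_force: [0.7, -0.2, 0.2]
gripper_width: 0.0853
```

Run:
```python
from h import *
s,p=look('w3',0,[])
print(fitc(p,(.6605,.1085),.1,.0275,s,-1))
```

```text
tcp [0.6619 0.1095 0.1898] R [[0.001, -0.0, 1.0], [-0.0, 1.0, 0.0], [-1.0, -0.0, 0.001]] q [ 0.45  0.38 -0.06  0.   -1.14 -2.03] F [ 0.7 -0.2  0.2] 0.08528267057032014 7.95
[57.777   0.6605  0.11  ]
```

View pics/w3.png

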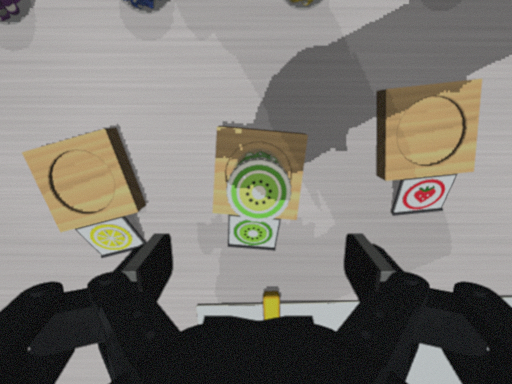

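>>> apply_moves(
  moves="1 0 8 -33 0 0 0; 1 0 16 -66 0 0 0; 1 0 24 -99 0 0 0; 1 0 32 -132 0 0 0; 1 0 40 -162 0 0 0; 1 0 47 -184 0 0 0; 1 0 47 -194 0 0 0; 1 0 47 -194 0 0 0; 1 0 47 -194 0 0 0; 1 0 47 -194 0 0 0",
)

```text
time_s: 8.83
tool_pos: [0.4686, 0.1567, 0.1875]
eef_rot: [0.179, 1.57, 0.178]
contact_force: [-0.2, -0.1, 0.4]
gripper_width: 0.0854
```

Run:
```python
from h import *
s,p=look('w4',0,[])
print(fitc(p,(.468,.157),.08,.0275,s,-1))
print(fitc(p,(.446,.298),.08,.0275,s,-1))
print(fitc(p,(.471,-.0025),.08,.0275,s,-1))
```

```text
tcp [0.4686 0.1567 0.1875] R [[0.001, 0.0, 1.0], [0.0, 1.0, -0.0], [-1.0, 0.0, 0.001]] q [ 0.72  0.09 -0.44  0.   -1.03 -2.29] F [-0.2 -0.1  0.4] 0.08540775491437133 8.8333
[41.5199  0.468   0.1555]
[72.4405  0.443   0.2965]
[ 6.6838e+01  4.7100e-01 -4.0000e-03]
```

View pics/w4.png

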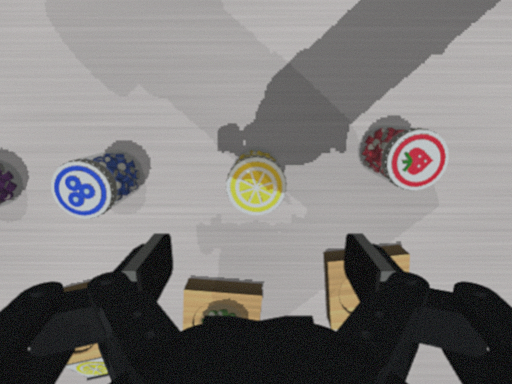

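>>> apply_moves(
  moves="1 40 -1 0 0 0 0; 1 80 -1 0 0 0 0; 1 120 -1 0 0 0 0; 1 145 -1 0 0 0 0; 1 160 -1 0 0 0 0; 1 165 -1 0 0 0 0; 1 165 -1 0 0 0 0; 1 165 -1 0 0 0 0",
)

```text
time_s: 9.55
tool_pos: [0.4685, 0.1557, 0.0225]
eef_rot: [-1.231, 1.571, -1.231]
contact_force: [0.3, -0.3, 0.5]
gripper_width: 0.0853
```

>>> apply_moves(
  moves="-1 0 0 0 0 0 0; -1 0 0 0 0 0 0; -1 0 0 0 0 0 0; -1 0 0 0 0 0 0; -1 0 0 0 0 0 0; -1 0 0 0 0 0 0; -1 0 0 0 0 0 0; -1 0 0 0 0 0 0",
)

```text
time_s: 10.22
tool_pos: [0.4684, 0.1561, 0.0236]
eef_rot: [0.596, 1.568, 0.596]
contact_force: [-0.9, -0.8, 5.3]
gripper_width: 0.0552
```

>>> apply_moves(
  moves="-1 -5 0 0 0 0 0; -1 -25 0 0 0 0 0; -1 -55 0 0 0 0 0; -1 -90 0 0 0 0 0; -1 -120 -5 4 0 0 0; -1 -130 -20 17 0 0 0; -1 -130 -40 34 0 0 0; -1 -130 -65 55 0 0 0; -1 -130 -90 76 0 0 0; -1 -130 -115 97 0 0 0",
)

```text
time_s: 11.05
tool_pos: [0.5652, 0.0396, 0.1533]
eef_rot: [0.668, 1.569, 0.669]
contact_force: [0.5, 0.7, -2.1]
gripper_width: 0.0553
```

>>> apply_moves(
  moves="-1 0 -25 21 0 0 0; -1 0 -50 42 0 0 0; -1 0 -75 63 0 0 0; -1 0 -98 82 0 0 0; -1 0 -115 97 0 0 0; -1 0 -124 104 0 0 0; -1 0 -126 106 0 0 0; -1 0 -126 106 0 0 0; -1 0 -126 106 0 0 0; -1 0 -126 106 0 0 0",
)

```text
time_s: 11.88
tool_pos: [0.67, -0.0844, 0.1526]
eef_rot: [1.462, 1.57, 1.463]
contact_force: [-0.3, -0.4, -1.7]
gripper_width: 0.0554
```

Run:
```python
from h import *
s,p=look('w5',0,['stand_lemon_seat','stand_blueberry_seat'])
print(fitc(p,(.672,-.086),.026,.036,s,0,w=.006))
print(fitc(p,(.61,-.256),.026,.036,s,0))
print(fitc(p,(.6605,.11),.1,.0275,s,-1))
```

```text
tcp [ 0.67   -0.0844  0.1526] R [[0.0, -0.001, 1.0], [0.0, 1.0, 0.001], [-1.0, 0.0, 0.0]] q [ 0.16  0.41 -0.09 -0.   -1.07 -1.73] F [-0.3 -0.4 -1.7] 0.05544037458215593 11.8833
stand_lemon_seat [180. 255.] 0.69 [ 0.6686 -0.0874]
stand_blueberry_seat [120.  74.] 0.83 [ 0.6115 -0.256 ]
[39.2674  0.672  -0.086 ]
[63.5134  0.61   -0.256 ]
[1.401427e+02 6.590000e-01 1.085000e-01]h.py:39: RuntimeWarning: Mean of empty slice.
  v=a[ok].mean()
  ret = ret.dtype.type(ret / rcount)
```

View pics/w5.png

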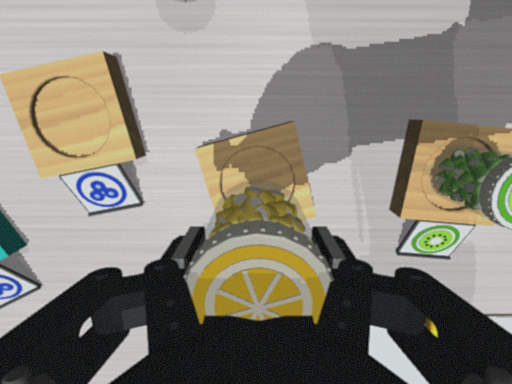

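>>> apply_moves(
  moves="-1 25 -1.5 1.5 0 0 0; -1 55 -1.5 1.5 0 0 0; -1 80 -1.5 1.5 0 0 0; -1 95 -1.5 1.5 0 0 0; -1 102 -1.5 1.5 0 0 0; -1 105 -1.5 1.5 0 0 0; -1 107 -1.5 1.5 0 0 0; -1 108 -1.5 1.5 0 0 0; -1 109 -1.5 1.5 0 0 0; -1 109 -1.5 1.5 0 0 0",
)

```text
time_s: 12.87
tool_pos: [0.6727, -0.0868, 0.0443]
eef_rot: [0.111, 1.569, 0.111]
contact_force: [0.2, 0.2, -1.6]
gripper_width: 0.0553
```

>>> apply_moves(
  moves="-1 0.5 0 0 0 0 0; -1 1 0 0 0 0 0; -1 1 0 0 0 0 0",
)

```text
time_s: 13.12
tool_pos: [0.6727, -0.0869, 0.0437]
eef_rot: [-0.024, 1.569, -0.024]
contact_force: [-1.4, 0.3, 5.8]
gripper_width: 0.055
```

>>> apply_moves(
  moves="0.4 0 0 0 0 0 0; 0.6 0 0 0 0 0 0; 0.8 0 0 0 0 0 0; 1 0 0 0 0 0 0; 1 0 0 0 0 0 0; 1 0 0 0 0 0 0; 1 -30 0 0 0 0 0; 1 -70 0 0 0 0 0; 1 -110 0 0 0 0 0; 1 -145 0 0 0 0 0",
)

```text
time_s: 13.95
tool_pos: [0.6723, -0.0871, 0.1898]
eef_rot: [-0.41, 1.57, -0.41]
contact_force: [0.6, -0.3, 0.5]
gripper_width: 0.0856
```

Run:
```python
from h import *
s,p=look('w6',0,[])
print(fitc(p,(.672,-.086),.1,.0275,s,-1))
```

```text
tcp [ 0.6723 -0.0871  0.1898] R [[0.001, 0.0, 1.0], [-0.0, 1.0, -0.0], [-1.0, -0.0, 0.001]] q [ 0.16  0.39 -0.04  0.   -1.14 -1.73] F [ 0.6 -0.3  0.5] 0.08559481060835161 13.95
[51.0645  0.672  -0.086 ]
```

View pics/w6.png

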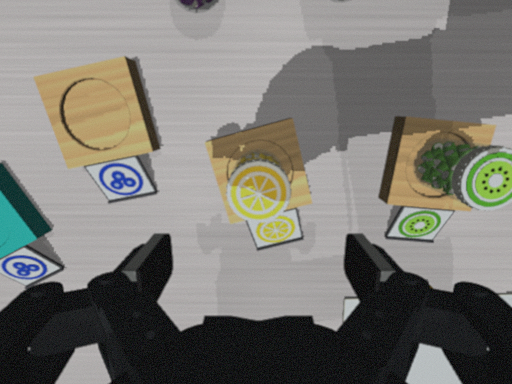

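>>> apply_moves(
  moves="1 0 14 -33 0 0 0; 1 0 28 -66 0 0 0; 1 0 41 -99 0 0 0; 1 0 55 -132 0 0 0; 1 0 69 -165 0 0 0; 1 0 80 -190 0 0 0; 1 0 83 -201 0 0 0; 1 0 83 -201 0 0 0; 1 0 83 -201 0 0 0; 1 0 83 -201 0 0 0",
)

```text
time_s: 14.83
tool_pos: [0.4722, -0.0038, 0.1876]
eef_rot: [0.069, 1.57, 0.069]
contact_force: [0.4, 0.5, 0.1]
gripper_width: 0.0853
```

Run:
```python
from h import *
s,p=look('w7',0,[])
print(fitc(p,(.471,-.004),.08,.0275,s,-1))
```

```text
tcp [ 0.4722 -0.0038  0.1876] R [[0.001, -0.0, 1.0], [0.0, 1.0, 0.0], [-1.0, 0.0, 0.001]] q [ 0.41  0.06 -0.48  0.   -1.03 -1.98] F [0.4 0.5 0.1] 0.08533298464905804 14.8333
[ 4.57616e+01  4.71000e-01 -4.00000e-03]
```

View pics/w7.png

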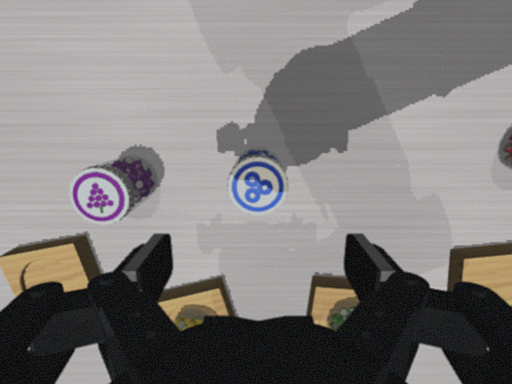

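The blue‑berry lid sits at (185, 258), centred under the tool; grape at (195, 100) is clear.

>>> apply_moves(
  moves="1 40 0 -1 0 0 0; 1 80 0 -1 0 0 0; 1 120 0 -1 0 0 0; 1 145 0 -1 0 0 0; 1 160 0 -1 0 0 0; 1 165 0 -1 0 0 0; 1 165 0 -1 0 0 0; 1 165 0 -1 0 0 0",
)

```text
time_s: 15.55
tool_pos: [0.471, -0.004, 0.0225]
eef_rot: [-2.03, 1.57, -2.03]
contact_force: [-0.3, 0.1, -0.0]
gripper_width: 0.0855
```

>>> apply_moves(
  moves="-1 0 0 0 0 0 0; -1 0 0 0 0 0 0; -1 0 0 0 0 0 0; -1 0 0 0 0 0 0; -1 0 0 0 0 0 0; -1 0 0 0 0 0 0; -1 0 0 0 0 0 0; -1 0 0 0 0 0 0",
)

```text
time_s: 16.22
tool_pos: [0.471, -0.0036, 0.0236]
eef_rot: [0.305, 1.568, 0.305]
contact_force: [-0.8, -0.6, 5.1]
gripper_width: 0.0553
```

>>> apply_moves(
  moves="-1 -5 0 0 0 0 0; -1 -25 0 0 0 0 0; -1 -55 0 0 0 0 0; -1 -90 0 0 0 0 0; -1 -120 -4 3 0 0 0; -1 -130 -20 11 0 0 0; -1 -130 -45 25 0 0 0; -1 -130 -72 40 0 0 0; -1 -130 -99 55 0 0 0; -1 -130 -126 70 0 0 0",
)

```text
time_s: 17.05
tool_pos: [0.5404, -0.131, 0.1531]
eef_rot: [0.505, 1.57, 0.505]
contact_force: [-0.1, 1.5, -0.9]
gripper_width: 0.0551
```

>>> apply_moves(
  moves="-1 0 -27 15 0 0 0; -1 0 -54 30 0 0 0; -1 0 -81 45 0 0 0; -1 0 -104 58 0 0 0; -1 0 -119 66 0 0 0; -1 0 -126 70 0 0 0; -1 0 -126 70 0 0 0; -1 0 -126 70 0 0 0; -1 0 -126 70 0 0 0; -1 0 -126 70 0 0 0",
)

```text
time_s: 17.88
tool_pos: [0.6098, -0.2549, 0.1527]
eef_rot: [0.761, 1.571, 0.762]
contact_force: [0.2, -1.1, -1.1]
gripper_width: 0.0549
```

Run:
```python
from h import *
s,p=look('w8',0,['stand_blueberry_seat'])
print(fitc(p,(.611,-.256),.026,.036,s,0,w=.006))
```

```text
tcp [ 0.6098 -0.2549  0.1527] R [[0.0, -0.001, 1.0], [0.0, 1.0, 0.001], [-1.0, 0.0, 0.0]] q [-0.1   0.39 -0.13 -0.   -1.05 -1.47] F [ 0.2 -1.1 -1.1] 0.0548615231060101 17.8833
stand_blueberry_seat [284. 118.] 0.56 [ 0.7248 -0.4072]
[43.6983  0.608  -0.2545]
```

View pics/w8.png

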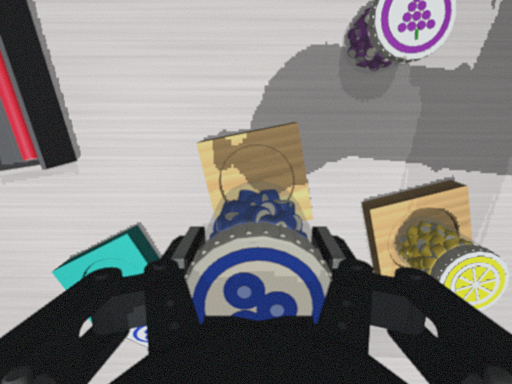

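>>> apply_moves(
  moves="-1 25 -0.5 0 0 0 0; -1 55 -0.5 0 0 0 0; -1 80 -0.5 0 0 0 0; -1 95 -0.5 0 0 0 0; -1 102 -0.5 0 0 0 0; -1 105 -0.5 0 0 0 0; -1 107 -0.5 0 0 0 0; -1 108 -0.5 0 0 0 0; -1 109 -0.5 0 0 0 0; -1 109 -0.5 0 0 0 0",
)

```text
time_s: 18.82
tool_pos: [0.6107, -0.2565, 0.0443]
eef_rot: [-0.149, 1.569, -0.149]
contact_force: [0.3, 0.8, -1.8]
gripper_width: 0.0553
```

>>> apply_moves(
  moves="-1 0.5 0 0 0 0 0; -1 1 0 0 0 0 0; -1 1 0 0 0 0 0",
)

```text
time_s: 19.07
tool_pos: [0.6106, -0.2565, 0.0437]
eef_rot: [-0.288, 1.569, -0.288]
contact_force: [-1.4, 0.4, 5.0]
gripper_width: 0.0552
```

>>> apply_moves(
  moves="0.4 0 0 0 0 0 0; 0.6 0 0 0 0 0 0; 0.8 0 0 0 0 0 0; 1 0 0 0 0 0 0; 1 0 0 0 0 0 0; 1 0 0 0 0 0 0; 1 -30 0 0 0 0 0; 1 -70 0 0 0 0 0; 1 -110 0 0 0 0 0; 1 -145 0 0 0 0 0",
)

```text
time_s: 19.9
tool_pos: [0.6102, -0.2566, 0.1897]
eef_rot: [-0.672, 1.57, -0.672]
contact_force: [1.1, -0.1, 0.3]
gripper_width: 0.0854
```

Run:
```python
from h import *
s,p=look('w9',0,[])
print(fitc(p,(.61,-.256),.1,.0275,s,-1))
```

```text
tcp [ 0.6102 -0.2566  0.1897] R [[0.001, -0.0, 1.0], [-0.001, 1.0, 0.0], [-1.0, -0.001, 0.001]] q [-0.1   0.36 -0.08  0.   -1.13 -1.47] F [ 1.1 -0.1  0.3] 0.0853764237787247 19.9
[63.3766  0.61   -0.256 ]
```

View pics/w9.png

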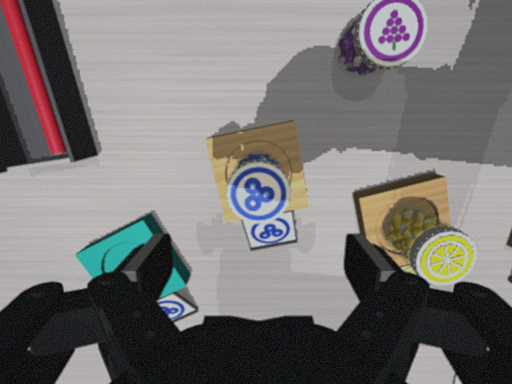

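>>> apply_moves(
  moves="1 0 38 -12 0 0 0; 1 0 76 -24 0 0 0; 1 0 114 -36 0 0 0; 1 0 152 -48 0 0 0; 1 0 190 -60 0 0 0; 1 0 228 -72 0 0 0; 1 0 266 -84 0 0 0; 1 0 304 -96 0 0 0; 1 0 342 -108 0 0 0; 1 0 380 -120 0 0 0",
)

```text
time_s: 20.78
tool_pos: [0.4892, 0.1253, 0.1876]
eef_rot: [0.614, 1.57, 0.614]
contact_force: [1.0, 1.3, -0.4]
gripper_width: 0.0855
```

>>> apply_moves(
  moves="1 0 38 -10 0 0 0; 1 0 76 -20 0 0 0; 1 0 114 -30 0 0 0; 1 0 145 -38 0 0 0; 1 0 165 -44 0 0 0; 1 0 173.5 -46 0 0 0; 1 0 173.5 -46 0 0 0; 1 0 173.5 -46 0 0 0; 1 0 173.5 -46 0 0 0",
)

```text
time_s: 21.53
tool_pos: [0.4443, 0.2962, 0.1872]
eef_rot: [-2.357, 1.57, -2.358]
contact_force: [0.1, -0.3, 0.4]
gripper_width: 0.0856
```

Run:
```python
from h import *
s,p=look('w10',0,[])
print(fitc(p,(.444,.297),.08,.0275,s,-1))
```

```text
tcp [0.4443 0.2962 0.1872] R [[-0.0, 0.001, 1.0], [-0.0, 1.0, -0.001], [-1.0, -0.0, -0.0]] q [ 0.96  0.16 -0.36 -0.   -1.05 -2.53] F [ 0.1 -0.3  0.4] 0.08556603199879295 21.5333
[43.9729  0.444   0.2985]
```

View pics/w10.png

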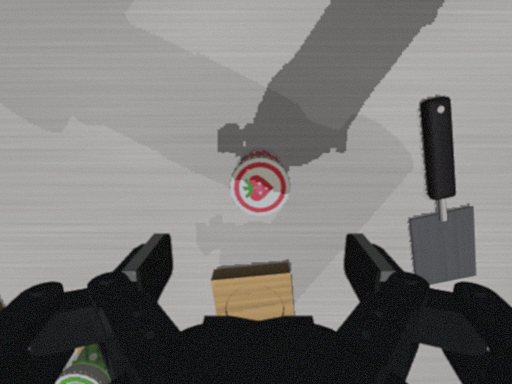

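The strawberry lid is at (187, 261), centred between the fingers; the scraper at (440, 180) is well clear.

>>> apply_moves(
  moves="1 40 1 0 0 0 0; 1 80 1 0 0 0 0; 1 120 1 0 0 0 0; 1 145 1 0 0 0 0; 1 160 1 0 0 0 0; 1 165 1 0 0 0 0; 1 165 1 0 0 0 0; 1 165 1 0 0 0 0",
)

```text
time_s: 22.25
tool_pos: [0.4449, 0.298, 0.0231]
eef_rot: [0.646, 1.57, 0.645]
contact_force: [0.0, -1.0, 0.8]
gripper_width: 0.085
```

>>> apply_moves(
  moves="-1 0 0 0 0 0 0; -1 0 0 0 0 0 0; -1 0 0 0 0 0 0; -1 0 0 0 0 0 0; -1 0 0 0 0 0 0; -1 0 0 0 0 0 0; -1 0 0 0 0 0 0; -1 0 0 0 0 0 0",
)

```text
time_s: 22.92
tool_pos: [0.4448, 0.2987, 0.0238]
eef_rot: [0.803, 1.569, 0.803]
contact_force: [-0.2, -2.5, 5.9]
gripper_width: 0.0551
```

>>> apply_moves(
  moves="-1 -5 0 0 0 0 0; -1 -25 0 0 0 0 0; -1 -55 0 0 0 0 0; -1 -90 0 0 0 0 0; -1 -120 0 5 0 0 0; -1 -130 -1 22 0 0 0; -1 -130 -2 50 0 0 0; -1 -130 -3 80 0 0 0; -1 -130 -4 110 0 0 0; -1 -130 -5 138 0 0 0",
)

```text
time_s: 23.75
tool_pos: [0.5833, 0.2929, 0.1529]
eef_rot: [1.354, 1.57, 1.354]
contact_force: [0.1, 0.4, -2.1]
gripper_width: 0.0553
```

>>> apply_moves(
  moves="-1 0 -2 20 0 0 0; -1 0 -2 31 0 0 0; -1 0 -2 34 0 0 0; -1 0 -2 34 0 0 0; -1 0 -2 34 0 0 0; -1 0 -2 34 0 0 0",
)

```text
time_s: 24.25
tool_pos: [0.6152, 0.2913, 0.1526]
eef_rot: [2.573, 1.57, 2.574]
contact_force: [0.3, -0.5, -2.7]
gripper_width: 0.0554
```

Run:
```python
from h import *
s,p=look('w11',0,['stand_strawberry_seat'])
print(fitc(p,(.617,.292),.026,.036,s,0,w=.006))
```

```text
tcp [0.6152 0.2913 0.1526] R [[-0.0, -0.0, 1.0], [0.0, 1.0, 0.0], [-1.0, 0.0, -0.0]] q [ 0.73  0.42 -0.08 -0.   -1.07 -2.3 ] F [ 0.3 -0.5 -2.7] 0.055431482955562834 24.25
stand_strawberry_seat [181. 262.] 0.59 [0.6144 0.2948]
[41.2896  0.614   0.2935]
```

View pics/w11.png

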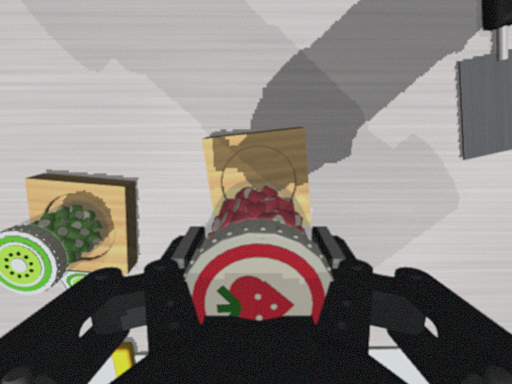

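Well aligned over the recess (arc top at (147, 259)); lower with +1 mm in y.

>>> apply_moves(
  moves="-1 25 1 0.5 0 0 0; -1 55 1 0.5 0 0 0; -1 80 1 0.5 0 0 0; -1 95 1 0.5 0 0 0; -1 102 1 0.5 0 0 0; -1 105 1 0.5 0 0 0; -1 107 1 0.5 0 0 0; -1 108 1 0.5 0 0 0; -1 109 1 0.5 0 0 0; -1 109 1 0.5 0 0 0",
)

```text
time_s: 25.18
tool_pos: [0.6171, 0.2925, 0.0443]
eef_rot: [0.679, 1.569, 0.679]
contact_force: [-0.3, 0.2, -2.4]
gripper_width: 0.0556
```

>>> apply_moves(
  moves="-1 0.5 0 0 0 0 0; -1 1 0 0 0 0 0; -1 1 0 0 0 0 0",
)

```text
time_s: 25.43
tool_pos: [0.6172, 0.2924, 0.0439]
eef_rot: [0.531, 1.569, 0.531]
contact_force: [-3.1, -1.1, 5.1]
gripper_width: 0.0552
```

>>> apply_moves(
  moves="0.4 0 0 0 0 0 0; 0.6 0 0 0 0 0 0; 0.8 0 0 0 0 0 0; 1 0 0 0 0 0 0; 1 0 0 0 0 0 0; 1 0 0 0 0 0 0; 1 -30 0 0 0 0 0; 1 -70 0 0 0 0 0; 1 -110 0 0 0 0 0; 1 -145 0 0 0 0 0",
)

```text
time_s: 26.27
tool_pos: [0.6169, 0.292, 0.1898]
eef_rot: [0.124, 1.57, 0.124]
contact_force: [0.3, 0.5, -0.5]
gripper_width: 0.0851
```

>>> apply_moves(
  moves="1 -20 0 -30 0 0 0; 1 -40 0 -60 0 0 0; 1 -60 0 -90 0 0 0; 1 -70 0 -120 0 0 0; 1 -70 0 -150 0 0 0; 1 -70 0 -170 0 0 0; 1 -70 0 -170 0 0 0; 1 -70 0 -170 0 0 0",
)

```text
time_s: 26.93
tool_pos: [0.446, 0.2923, 0.2582]
eef_rot: [0.934, 1.569, 0.935]
contact_force: [1.1, 0.8, 0.4]
gripper_width: 0.0854
```

Run:
```python
from h import *
s,p=look('w12',0,[])
print(fitc(p,(.616,.292),.1,.0275,s,-1))
t=optics.snapshot('top')
for n,q,z in [('straw',(.616,.292),.1),('kiwi',(.6605,.11),.1),('lemon',(.672,-.086),.1),('blue',(.61,-.256),.1),('grape',(.481,-.15),.08)]:
    print(n,fitc(t,q,z,.0275,s,-1))
f=t['frame'];cv2.imwrite('pics/t12.png',cv2.resize(cv2.cvtColor(f[90:280,60:450],cv2.COLOR_RGB2BGR),None,fx=2,fy=2,interpolation=cv2.INTER_CUBIC))
sc=optics.snapshot('scene')['frame'];cv2.imwrite('pics/s12.png',cv2.resize(cv2.cvtColor(sc[120:310,130:440],cv2.COLOR_RGB2BGR),None,fx=2.5,fy=2.5,interpolation=cv2.INTER_CUBIC))
```

```text
tcp [0.446  0.2923 0.2582] R [[0.001, -0.001, 1.0], [0.001, 1.0, 0.001], [-1.0, 0.001, 0.001]] q [ 0.95  0.11 -0.26  0.   -1.2  -2.52] F [1.1 0.8 0.4] 0.08536016023660928 26.9333
[74.5989  0.6145  0.292 ]
straw [39.9542  0.616   0.2935]
kiwi [62.0492  0.662   0.1115]
lemon [64.8532  0.672  -0.0845]
blue [18.3706  0.6115 -0.2545]
grape [24.0452  0.481  -0.1485]
```

View pics/t12.png

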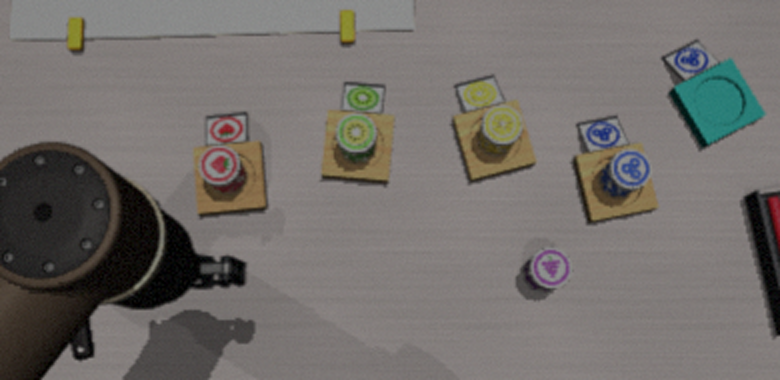

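View pics/s12.png

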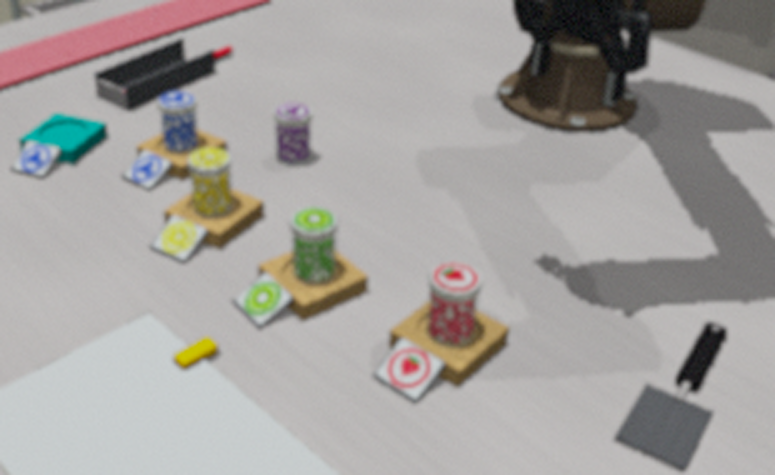

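All four jars stand upright in their recesses: strawberry, kiwi, lemon and blueberry (on the wooden stand). Grape, the scraper and the turquoise stand haven't moved.

```bash
python3 -c "
from h import *
print(workorder.finish_job())"
```

```text
the job is handed in; nothing more can be done
None
```

I placed all four jars (kiwi, lemon, blueberry and strawberry) on the stands with matching tickets, and handed the job in at about 27 s of the 99 s allowed. Blueberry went on the wooden stand. I left the turquoise look-alike, the grape jar and the scraper where they were.

- **Placing:** each jar was lowered until it touched at 20 mm above the height where it was picked up, which is the recess floor. The measured upward contact force was 5–7 N at each touchdown, and I released only after that.
- **Final check:** the top and scene pictures show all four jars upright, with lids within about 2–3 mm of the recess centres I measured, and the gripper clear of everything.
- **Disagreements:**
  - An early edge fit of the blueberry recess gave x = 0.597. The gripper partly hid the recess, so I discarded that and used later views (x = 0.610).
  - At the blueberry stand the network reported the turquoise stand instead, which I ignored.

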